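# Line up the waffle castings by size

## Robot

A 7-joint arm with a two-finger parallel gripper is mounted at the origin on the work surface. World frame = base frame: x ahead of the robot, y to its left, z up, the work surface at z = 0. Lengths are in m, angles in rad, forces in N, time in s.
With the tool pointing down it reaches from about 0.4 to 0.85 m from the base axis. Payload 4.4 kg.
Tool frame: the origin (TCP) lies midway between the tips of the shut fingers; the grasp point (between the pads) lies 19 mm behind it; z points along the fingers, y is the direction in which the jaws open and shut (so a half turn about z gives the same grasp; the last joint's range is limited). The gripper opens to 94 mm and grips with 3 to 60 N. Pads are 16 mm wide; open, the fingers measure 119 mm over their backs; the gripper's body (75 mm by 177 mm) begins 78 mm behind the grasp point.
Start: joints at [-1.265, 0.628, 0.038, 1.517, -0.027, 0.996, -0.02], TCP at [0.236, 0.606, 0.205] pointing down, gripper open.
Joint ranges: [-3.06, 3.06], [-0.37, 2.12], [-1.25, 1.32], [0.18, 2.47], [-1.1, 4.24], [0.23, 1.98], [-2.94, 2.94]. Speed limits (rad/s): [2.57, 2.57, 3.14, 3.14, 3.14, 3.14, 3.14].

## Interface

Orientations are given as a unit quaternion [x, y, z, w].
In Python, from plant import manip gives the robot as it stands.
- The arm moves only by the tool play_rows, never from a script. Its argument "commands" is a list of rows, each a list of 3 entries, a list of its own where there are three numbers: the gripper command: -1 is shut, 1 is fully open, values between are in proportion, then the shift along the tool's x, y, z in m, then the turn, a rotation vector about the tool's x, y, z in rad. In form: [[hand, [tx, ty, tz], [wx, wy, wz]], ...]. A call has 1 to 10 rows; each row is the pose to reach, as a shift and turn from the pose commanded when the call began, along the tool's axes at that moment; what a row does not reach only later rows make up. A row lasts 1/12 s, in which the tool goes at most 41.7 mm and 7.16 degrees, less where a joint would pass 70% of its speed; a pose out of reach is approached as far as the arm can. A call with a gripper value outside its range is refused whole. The fingers move at their own pace and stop on an object; "newtons" is the grip in N (left out, the last holds). Time passes only in rows, so rows that repeat a pose let the fingers close. It gives the time, the measured TCP pose, the force and the opening at its end, in the units of the state.
- manip.sense(): the state, without advancing time (a new reading comes with each control period).
- manip.grab_frame(name): name is "scene" or "top" or "wrist"; returns (picture, depth): 384x512x3 uint8, red, green, blue; 384x512 float32, m along the optical axis (not along the pixel's ray), 0 where there is no reading.
- manip.calibration(name): a dict with "intrinsics" (3x3 intrinsics, pixels), "dist" ([k1, k2, p1, p2, k3] as OpenCV has them; the pictures are not rectified), "rvec" (rotation vector, rad) and "tvec" (3), from world to camera coordinates, as OpenCV has them; the wrist camera has in their place "mount" (4x4, takes a point from camera to tool coordinates, whose origin is the TCP and whose axes are the flange's). Camera axes: x right, y down, z forward; pixel columns grow to the right and rows downward; lengths in m; the calibration is good to about 2 mm. A picture is of the moment at which its call begins: read the wrist's pose just before it. calibration takes no time and is no camera call.
- manip.finish_job(): hands the job in, once; it reports no verdict.
Trained networks look in the newest picture that a camera, given by its name, has taken for a name from the list of things; names that differ only in an ending like _2 or _b are one class to them, and where a whole thing is asked for, a point or a joint stands for the part that bears it (a point fixed in the world has none). Each returns a list of dicts, best first, with "p" (0 to 1); they miss things now and then, are a little off and sometimes report something else, mostly with a low value. They report only what shows in the picture. A call takes as long as a camera call. They do not tell look-alikes from the thing itself.
- manip.spot_in(camera, label): "rect" ([left, top, right, bottom] in pixels, round what is visible of it).
The state is a dict: "t": time; "joint_pos": joint angles; "qd": joint speeds; "tau": joint torques, N m; "tool_pos": TCP position; "eef_rot": TCP orientation; "force": force on the tool from outside, world axes, zero at the start; "moment": the same for the moment, N m; "gripper_width": finger opening in m.
Only numpy, scipy, OpenCV 4.12 (cv2) and the standard library are available. Lean on these libraries where they do the work, as an engineer would, in place of code of your own. Each camera call takes 0.05 s, during which the arm holds its last target.

## Task

Line up the four clay waffle castings in order of size on the drying board, one flat and centred on each mark, pockets up: the smallest on the red mark, each next one larger, up to the largest on the blue mark. They are brittle, so set them down rather than drop them, and leave the jar and the yellow sanding block where they are.

Things in the scene. Friction and masses are not known exactly. Their poses are not given: they have to be found in the camera images.
- tile2: loose square terracotta casting of a waffle plate, the smallest of the four: 2 x 2 pockets in its top, 28 x 28 mm, 26 mm thick, 30 g give or take a third. Starts flat on the bench, pockets up. Origin at the centre of its underside, z up, x and y square to its sides.
- tile3: loose square terracotta casting of a waffle plate, the second smallest of the four: 3 x 3 pockets in its top, 40 x 40 mm, 26 mm thick, 60 g give or take a third. Starts flat on the bench, pockets up. Origin at the centre of its underside, z up, x and y square to its sides.
- tile4: loose square terracotta casting of a waffle plate, the second largest of the four: 4 x 4 pockets in its top, 52 x 52 mm, 26 mm thick, 100 g give or take a third. Starts flat on the bench, pockets up. Origin at the centre of its underside, z up, x and y square to its sides.
- tile5: loose square terracotta casting of a waffle plate, the largest of the four: 5 x 5 pockets in its top, 64 x 64 mm, 26 mm thick, 150 g give or take a third. Starts flat on the bench, pockets up. Origin at the centre of its underside, z up, x and y square to its sides.
- mark_red: red disc, 66 mm across and 2 mm thick, at one end of the row (either end), fixed on a light wooden board (90 mm wide, 325 mm long, 10 mm thick, lying on the bench). Origin at the centre of the disc's underside (10 mm above the bench; the disc's top is 12 mm above it). z up, y along the row, x across it. The four marks stand in one straight row along the middle of the board, 78 mm apart centre to centre.
- mark_a: brown cork disc, 66 mm across and 2 mm thick, one of the two middle marks of the row; it may be the one beside the red or the one beside the blue. It is fixed on a light wooden board (90 mm wide, 325 mm long, 10 mm thick, lying on the bench). Origin at the centre of the disc's underside (10 mm above the bench; the disc's top is 12 mm above it). z up, y along the row, x across it.
- mark_b: brown cork disc just like mark_a, the other middle mark, fixed on a light wooden board (90 mm wide, 325 mm long, 10 mm thick, lying on the bench). Origin at the centre of the disc's underside (10 mm above the bench; the disc's top is 12 mm above it). z up, y along the row, x across it.
- mark_blue: blue disc, 66 mm across and 2 mm thick, at the end of the row opposite to the red one, fixed on a light wooden board (90 mm wide, 325 mm long, 10 mm thick, lying on the bench). Origin at the centre of the disc's underside (10 mm above the bench; the disc's top is 12 mm above it). z up, y along the row, x across it.
- jar: bystander: closed amber glass jar with a steel cap, 60 mm across, 70 mm tall, standing on the bench. Origin at the centre of its underside, z up.
- sanding_block: bystander: yellow rigid sanding block, 90 (x) x 50 (y) x 30 mm, lying on the bench. Origin at the centre of its underside, z up.
Not all that is in view belongs to the job. Leave any green or white look-alike of the tile4 alone.

How it is judged:
At the end, for the whole second after the job is handed in: Smallest casting on the red mark, second smallest on the cork mark next to it, second largest on the cork mark next to the blue one, largest on the blue mark; each centre within 12 mm of its mark's centre, lying flat with pockets up (tilt under 0.1 rad, underside on the disc), released and at rest (horizontal distance between tile2 and mark_red below 0.012 m and z of tile2 in the frame of mark_red below 0.006 m and horizontal distance between tile5 and mark_blue below 0.012 m and z of tile5 in the frame of mark_blue below 0.006 m and ((horizontal distance between mark_red and mark_a below 0.117 m and horizontal distance between tile3 and mark_a below 0.012 m and z of tile3 in the frame of mark_a below 0.006 m and horizontal distance between tile4 and mark_b below 0.012 m and z of tile4 in the frame of mark_b below 0.006 m) or (not (horizontal distance between mark_red and mark_a below 0.117 m) and horizontal distance between tile3 and mark_b below 0.012 m and z of tile3 in the frame of mark_b below 0.006 m and horizontal distance between tile4 and mark_a below 0.012 m and z of tile4 in the frame of mark_a below 0.006 m)) and angle between each of tile2, tile3, tile4, tile5's own z axis and vertical below 0.1 rad and linear speed of each of tile2, tile3, tile4, tile5 below 0.02 m/s and angular speed of each of tile2, tile3, tile4, tile5 below 0.2 rad/s); the robot touches nothing.
It fails at once if the jar or the sanding block was disturbed (distance of any of jar, sanding_block from where it was at the start of the episode above 0.015 m).
It fails at once if a casting was dropped ((linear speed of tile2 above 0.7 m/s and contact force between tile2 and the fingers below 0.05 N) or (linear speed of tile3 above 0.7 m/s and contact force between tile3 and the fingers below 0.05 N) or (linear speed of tile4 above 0.7 m/s and contact force between tile4 and the fingers below 0.05 N) or (linear speed of tile5 above 0.7 m/s and contact force between tile5 and the fingers below 0.05 N)).
It also fails if it takes over 99 s, if anything falls off the work surface, if the arm or the gripper's body presses on something with over 40 N, if the wrist force passes 120 N, or if a joint passes its speed limit or range.

## Working session

There is one attempt and no reset: what is moved stays moved. The work goes in short steps, Python scripts to look and compute and a tool call to move; the robot and the scene stay as the last step left them, time stands still between calls to the robot, and variables do not carry over. Pictures are saved under pics/ and viewed, and the job is handed in when it is done.

Besides the shell and the picture viewer there is one more tool, called after "Request:" in YAML: its name, and indented under it one key for each argument. play_rows: Moves the arm, as the interface text tells. Its arguments: {"type":"object","properties":{"commands":{"type":"array"},"newtons":{"type":"number"}},"required":["commands"]}

```bash
ls; mkdir -p pics
python3 - <<'E'
from plant import manip
import cv2
print(manip.sense())
for n in ["scene","top","wrist"]:
    im,d=manip.grab_frame(n); cv2.imwrite(f"pics/{n}0.png",im[:,:,::-1])
    c=manip.calibration(n); print(n,c)
E
```

```text
pics
{'t': 0.0, 'joint_pos': array([-1.26478958,  0.62931135,  0.03844098,  1.51834107, -0.02701762,
        0.99632173, -0.02005713]), 'qd': array([-0.00029868, -0.00027867,  0.00262353, -0.00080054,  0.00056028,
        0.00172431, -0.00018853]), 'tau': array([ 2.47520111e-04, -5.49723995e+01,  1.14352182e+00, -1.86623615e+01,
       -5.22374175e-02,  2.36204267e-02,  1.80169254e-04]), 'tool_pos': array([0.23587077, 0.60498208, 0.20458527]), 'eef_rot': array([ 1.84866433e-01,  9.82763213e-01, -9.16481671e-04, -1.68752982e-04]), 'force': array([-0.37195057, -0.56732314,  0.57027916]), 'moment': array([-0.04378708,  0.05885713, -0.03856719]), 'gripper_width': 0.09387125953320734}
scene {'intrinsics': array([[429.15356256,   0.        , 260.20765541],
       [  0.        , 429.15356256, 192.72267531],
       [  0.        ,   0.        ,   1.        ]]), 'dist': array([-0.0259073,  0.       ,  0.       ,  0.       ,  0.       ]), 'rvec': array([ 2.15740066,  0.64215853, -0.30823334]), 'tvec': array([-0.50222789, -0.16852475,  1.44233967])}
top {'intrinsics': array([[404.23086677,   0. 
[... 212 characters left out ...]
y([ 2.1497071 , -2.18291856,  0.08204581]), 'tvec': array([0.02271041, 0.58398831, 1.19144907])}
wrist {'intrinsics': array([[283.28007999,   0.        , 251.53775614],
       [  0.        , 283.28007999, 188.33638755],
       [  0.        ,   0.        ,   1.        ]]), 'dist': array([0.02026274, 0.        , 0.        , 0.        , 0.        ]), 'mount': array([[-9.93965772e-04, -9.68840432e-01, -2.47683730e-01,
         7.24198806e-02],
       [ 9.99999469e-01, -1.03020367e-03,  1.67056716e-05,
         1.02476664e-03],
       [-2.71349817e-04, -2.47683582e-01,  9.68840941e-01,
        -1.79492047e-01],
       [ 0.00000000e+00,  0.00000000e+00,  0.00000000e+00,
         1.00000000e+00]])}
```

View pics/scene0.png

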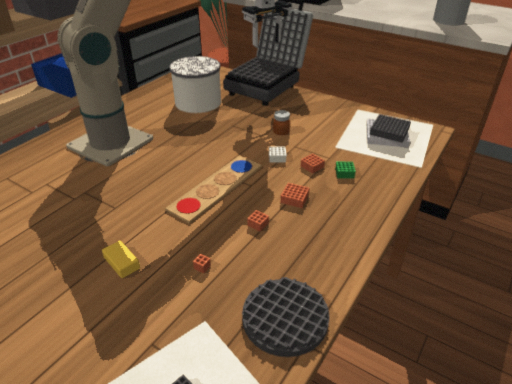

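View pics/top0.png

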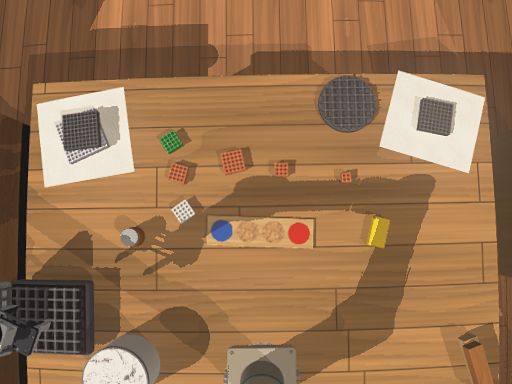

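View pics/wrist0.png

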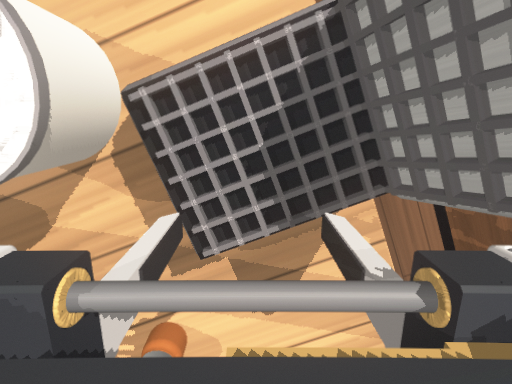

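Top view: tile5 at (233,161), tile4 at (178,172), tile3 at (282,169), tile2 at (346,177). Green and white look-alikes are at (171,141) and (183,211). The row runs from blue (222,231) to red (299,233), the jar is at (130,237) and the block at (378,231).

```bash
cat > h.py <<'E'
import numpy as np, cv2
from scipy.spatial.transform import Rotation as R
from plant import manip
def cam(n,s=None):
    c=manip.calibration(n); K=c["intrinsics"]; D=c["dist"]
    if n=="wrist":
        M=np.eye(4); M[:3,:3]=R.from_quat(s["eef_rot"]).as_matrix(); M[:3,3]=s["tool_pos"]
        W=M@c["mount"]; Rc=W[:3,:3]; C=W[:3,3]
    else:
        Rw=cv2.Rodrigues(c["rvec"])[0]; Rc=Rw.T; C=-Rc@c["tvec"]
    return K,D,Rc,C
def rays(n,px,s=None):
    K,D,Rc,C=cam(n,s)
    u=cv2.undistortPoints(np.float64(px).reshape(-1,1,2),K,D).reshape(-1,2)
    return C,np.c_[u,np.ones(len(u))]@Rc.T
def onplane(n,px,z,s=None):
    C,r=rays(n,px,s); return C+r*((z-C[2])/r[:,2])[:,None]
def depthpts(n,px,d,s=None):
    C,r=rays(n,px,s); return C+r*np.float64(d)[:,None]
def tri(obs):
    A=np.zeros((3,3));b=np.zeros(3)
    for C,r in obs:
        r=r/np.linalg.norm(r);P=np.eye(3)-np.outer(r,r);A+=P;b+=P@C
    X=np.linalg.solve(A,b)
    return X,[float(np.linalg.norm((np.eye(3)-np.outer(r,r)/(r@r))@(X-C))) for C,r in obs]
def tercotta(im):
    h=cv2.cvtColor(im,cv2.COLOR_RGB2HSV).astype(int)
    m=((h[...,0]<9)|(h[...,0]>174))&(h[...,1]>110)
    return m.astype(np.uint8)
E
python3 - <<'E'
from h import *
names=["tile2","tile3","tile4","tile5","mark_red","mark_a","mark_blue","jar","sanding_block"]
for n in ["top","scene"]:
    im,d=manip.grab_frame(n)
    for l in names:
        for r in manip.spot_in(n,l)[:4]: print(n,l,np.round(r["rect"],1),round(r["p"],2))
    m=tercotta(im); k,lab,st,ce=cv2.connectedComponentsWithStats(m)
    for i in range(1,k):
        if st[i,4]>40:
            q=np.argwhere(lab==i)[:,::-1]; dd=d[q[:,1],q[:,0]]
            P=depthpts(n,q,dd)
            print(n,st[i],ce[i].round(1),cv2.minAreaRect(q.astype(np.float32)),"z",np.percentile(P[:,2],[10,50,90]).round(4),"xy",onplane(n,[ce[i]],0.026)[0].round(4))
print(manip.sense()["t"])
E
```

```text
top tile2 [165.9 162.8 192.9 183. ] 0.86
top tile2 [170.5 201.  195.5 223.8] 0.83
top tile2 [219.7 147.8 245.2 175.7] 0.7
top tile2 [159.2 134.5 182.  153.7] 0.68
top tile3 [165.9 162.8 192.9 183. ] 0.86
top tile3 [170.5 201.  195.5 223.8] 0.83
top tile3 [219.7 147.8 245.2 175.7] 0.7
top tile3 [159.2 134.5 182.  153.7] 0.68
top tile4 [165.9 162.8 192.9 183. ] 0.86
top tile4 [170.5 201.  195.5 223.8] 0.83
top tile4 [219.7 147.8 245.2 175.7] 0.7
top tile4 [159.2 134.5 182.  153.7] 0.68
top tile5 [165.9 162.8 192.9 183. ] 0.86
top tile5 [170.5 201.  195.5 223.8] 0.83
top tile5 [219.7 147.8 245.2 175.7] 0.7
top tile5 [159.2 134.5 182.  153.7] 0.68
top mark_red [285.8 223.7 309.  245.6] 0.8
top mark_a [264.  221.6 280.8 241.8] 0.61
top mark_a [233.7 219.4 260.2 244.4] 0.6
top jar [121.3 227.5 148.1 249.1] 0.71
top sanding_block [367.1 217.6 388.7 253.9] 0.59
top [288 223  22  21 363] [298.3 233. ] ((298.5, 233.0), (20.0, 21.0), 90.0) z [0.0091 0.0121 0.0151] xy [ 0.4471 -0.1169  0.026 ]
scene tile2 [299.8 152.1 324.1 172.7] 0.88
scene tile2 [247.8 212.6 270.  230.5] 0.7
scene tile2 [282.1
[... 3576 characters left out ...]
 [281 184  27  24 385] [294.5 195.4] ((294.0, 195.0), (25.223705291748047, 19.887920379638672), 14.03624439239502) z [0.0095 0.0241 0.0277] xy [0.6722 0.0599 0.026 ]
scene [176 198  25  15 297] [188.1 205. ] ((188.0, 205.0), (14.0, 24.0), 90.0) z [0.0112 0.0131 0.0148] xy [ 0.4555 -0.1323  0.026 ]
scene [248 211  20  20 235] [257.8 220.6] ((257.7926940917969, 220.6341552734375), (17.335289001464844, 17.803810119628906), 38.65980911254883) z [0.0077 0.0229 0.0275] xy [ 0.6451 -0.0821  0.026 ]
scene [194 255  16  17 163] [201.2 263.3] ((201.43443298339844, 263.2786865234375), (13.827984809875488, 15.492464065551758), 39.80556869506836) z [0.0086 0.0219 0.0274] xy [ 0.6175 -0.2758  0.026 ]
1.15
```

Run:
```python
from h import *
n="top"; im,d=manip.grab_frame(n)
vv,uu=np.mgrid[110:260,90:410]; q=np.c_[uu.ravel(),vv.ravel()]
P=depthpts(n,q,d[q[:,1],q[:,0]]); H=np.full(d.shape,0.);H[q[:,1],q[:,0]]=P[:,2]
print("bench", np.median(P[:,2]))
m=(H>0.014).astype(np.uint8)
k,lab,st,ce=cv2.connectedComponentsWithStats(m,connectivity=4)
for i in range(1,k):
    if st[i,4]>25:
        q=np.argwhere(lab==i)[:,::-1]; z=np.percentile(H[lab==i],[50,90])
        W=onplane(n,q,z[0]); (c,s,a)=cv2.minAreaRect((W[:,:2]*1000).astype(np.float32))
        print(st[i][:4],ce[i].round(1),"z",z.round(4),"c",np.round(c,1),np.round(s,1),round(a,1),"col",im[lab==i].mean(0).astype(int))
h=cv2.cvtColor(im,cv2.COLOR_RGB2HSV)
for (u,v) in [(222,231),(247,232),(273,232),(299,233),(346,177),(282,169)]: print((u,v),h[v,u],onplane(n,[(u,v)],.012)[0].round(4))
cv2.imwrite("pics/topz.png",cv2.resize(im[110:270,100:400,::-1],None,fx=2.6,fy=2.6,interpolation=cv2.INTER_CUBIC))
```

```text
bench 0.0006213094187624835
[ 90 110  19  45] [ 96.  132.7] z [0.0444 0.0534] c [766.7 490.1] [139.6  57.8] 2.1 col [104  97  94]
[320 110  56  22] [347.3 118.5] z [0.021  0.0305] c [ 790.  -280.2] [172.5  66.8] 89.5 col [95 86 81]
[159 130  24  24] [170.5 141.5] z [0.0248 0.0284] c [732.9 269.3] [56.  52.9] 32.1 col [ 72 131  66]
[220 150  25  25] [232.1 161.9] z [0.0243 0.0289] c [665.4  78.2] [66.2 66.3] 11.6 col [181 103  65]
[167 163  22  21] [177.9 173.4] z [0.0244 0.0279] c [633.3 245.3] [55.4 52.6] 74.0 col [180 103  66]
[274 163  15  14] [280.5 169.6] z [0.0253 0.0289] c [639.5 -69.1] [42.5 39.8] 89.1 col [184 104  66]
[341 173  10  10] [345.5 177.5] z [0.0232 0.0291] c [ 612.2 -264.9] [28.1 27.5] 89.1 col [183 104  66]
[172 199  24  24] [183.2 210.6] z [0.024  0.0285] c [518.9 229.1] [53.6 53.9] 33.6 col [199 188 173]
[367 216  23  33] [378.3 231.7] z [0.0295 0.0326] c [ 446.3 -356.9] [55.4 92.1] 75.6 col [190 157  45]
[120 227  25  20] [132.1 236.7] z [0.0681 0.0717] c [443.6 372.5] [72.3 55.5] 89.8 col [139 122 107]
(222, 231) [111 146 169] [0.4563 0.1127 0.012 ]
(247, 232) [ 15 131 220] [0.4523 0.0369 0.012 ]
(273, 232) [ 14 133 213] [ 0.4512 -0.0418  0.012 ]
(299, 233) [  2 196 215] [ 0.4469 -0.1203  0.012 ]
(346, 177) [ 10 163 229] [ 0.615  -0.2688  0.012 ]
(282, 169) [  9 162 173] [ 0.6427 -0.0729  0.012 ]
```

View pics/topz.png

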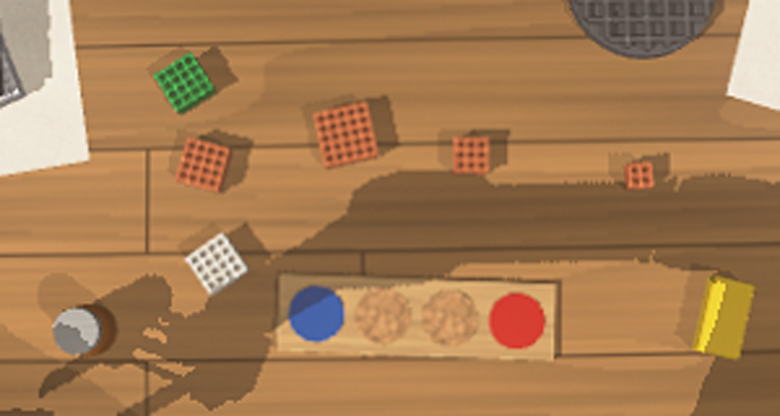

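```bash
cat >> h.py <<'E'
def plan(x,y,z,psi,s=None,flip=None):
    """target TCP, tool y direction psi deg (mod 180; picks the nearer turn unless flip in (0,1))"""
    s=s or manip.sense(); R0=R.from_quat(s["eef_rot"])
    best=[]
    for k in (0,1):
        p=np.radians(psi+180*k); yy=np.array([np.cos(p),np.sin(p),0]); zz=np.array([0,0,-1.]); xx=np.cross(yy,zz)
        rel=(R0.inv()*R.from_matrix(np.c_[xx,yy,zz])).as_rotvec(); best.append((np.linalg.norm(rel),k,rel))
    a=min(best) if flip is None else best[flip]
    sh=R0.inv().apply(np.array([x,y,z])-s["tool_pos"])
    print("shift",sh.round(4),"turn",a[2].round(3),"rows",max(np.linalg.norm(sh)/.0417,a[0]/np.radians(7.16)).round(1),"flip",a[1])
    return sh,a[2]
E
python3 - <<'E'
from h import *
plan(0.70,0.08,0.25,90)
E
```

```text
shift [-0.6231 -0.3211 -0.0445] turn [-0.    -0.    -0.372] rows 16.8 flip 0
```

Request:
play_rows:
  commands:
    - [1,[-0.62,-0.32,-0.045],[0,0,-0.372]]
    - [1,[-0.62,-0.32,-0.045],[0,0,-0.372]]
    - [1,[-0.62,-0.32,-0.045],[0,0,-0.372]]
    - [1,[-0.62,-0.32,-0.045],[0,0,-0.372]]
    - [1,[-0.62,-0.32,-0.045],[0,0,-0.372]]
    - [1,[-0.62,-0.32,-0.045],[0,0,-0.372]]
    - [1,[-0.62,-0.32,-0.045],[0,0,-0.372]]
    - [1,[-0.62,-0.32,-0.045],[0,0,-0.372]]
    - [1,[-0.62,-0.32,-0.045],[0,0,-0.372]]
    - [1,[-0.62,-0.32,-0.045],[0,0,-0.372]]

```text
t: 2.03
tool_pos: [0.5122, 0.292, 0.2327]
eef_rot: [-0.0, 1.0, 0.0, 0.0]
force: [0.5, 0.8, -0.4]
gripper_width: 0.0939
```

Run:
```python
from h import *
plan(0.70,0.08,0.25,90)
```

```text
shift [-0.1877 -0.212  -0.0173] turn [0. 0. 0.] rows 6.8 flip 0
```

Request:
play_rows:
  commands:
    - [1,[-0.188,-0.212,-0.017],[0,0,0]]
    - [1,[-0.188,-0.212,-0.017],[0,0,0]]
    - [1,[-0.188,-0.212,-0.017],[0,0,0]]
    - [1,[-0.188,-0.212,-0.017],[0,0,0]]
    - [1,[-0.188,-0.212,-0.017],[0,0,0]]
    - [1,[-0.188,-0.212,-0.017],[0,0,0]]
    - [1,[-0.188,-0.212,-0.017],[0,0,0]]
    - [1,[-0.188,-0.212,-0.017],[0,0,0]]
    - [1,[-0.188,-0.212,-0.017],[0,0,0]]

```text
t: 2.78
tool_pos: [0.7, 0.0787, 0.2486]
eef_rot: [0.002, 1.0, -0.001, -0.0]
force: [0.1, 0.2, 0.2]
gripper_width: 0.094
```

```bash
cat >> h.py <<'E'
def snap(tag):
    s=manip.sense(); im,d=manip.grab_frame("wrist")
    cv2.imwrite(f"pics/{tag}.png",im[:,:,::-1]); np.savez(f"{tag}.npz",im=im,d=d,eef_rot=s["eef_rot"],tool_pos=s["tool_pos"]); 
    print(s["tool_pos"].round(4),s["t"]); return s,im,d
E
python3 - <<'E'
from h import *
snap("w1"); plan(0.70,-0.12,0.25,90)
E
```

```text
[0.7    0.0787 0.2486] 2.7833
shift [-0.0013 -0.2015 -0.0014] turn [ 0.001 -0.001 -0.001] rows 4.8 flip 0
```

View pics/w1.png

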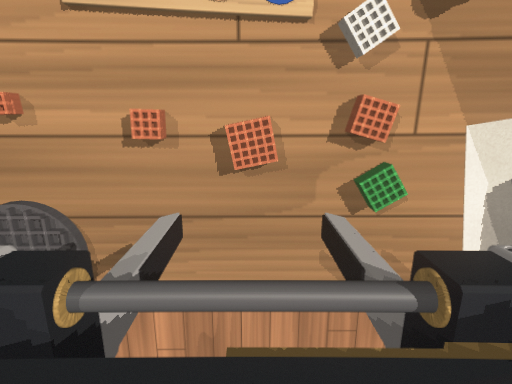

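w1 shows tile5 at (251,144), tile4 at (374,118), tile3 at (148,124) and tile2 at the left edge (8,104). The green (381,186) and white (370,25) look-alikes are also in view, and the board is cut off at the top. Next view is further in and to the right.

Request:
play_rows:
  commands:
    - [1,[0.11,-0.15,0],[0,0,0]]
    - [1,[0.11,-0.15,0],[0,0,0]]
    - [1,[0.11,-0.15,0],[0,0,0]]
    - [1,[0.11,-0.15,0],[0,0,0]]
    - [1,[0.11,-0.15,0],[0,0,0]]
    - [1,[0.11,-0.15,0],[0,0,0]]
    - [1,[0.11,-0.15,0],[0,0,0]]

```text
t: 3.42
tool_pos: [0.5885, -0.0672, 0.25]
eef_rot: [-0.0, 1.0, 0.0, 0.0]
force: [0.4, 0.1, 0.6]
gripper_width: 0.094
```

Run:
```python
from h import *
snap("w2")
```

```text
[ 0.5885 -0.0672  0.25  ] 3.4167
```

View pics/w2.png

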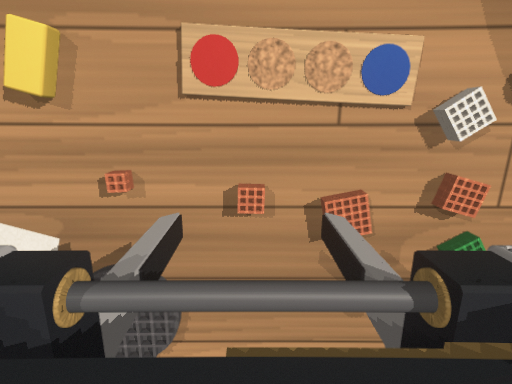

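w2 shows the whole row: red (214,60), cork (271,64), cork (329,67), blue (386,70). tile2 is at (119,182), tile3 at (251,199), tile5 at (348,214) partly behind a finger, and tile4 at (461,194).

```bash
cat >> h.py <<'E'
def tiles(tag,cam_="wrist",lo=0.018,hi=0.05):
    f=np.load(f"{tag}.npz"); im,d=f["im"],f["d"]; s=dict(eef_rot=f["eef_rot"],tool_pos=f["tool_pos"])
    vv,uu=np.mgrid[0:384,0:512]; q=np.c_[uu.ravel(),vv.ravel()]
    H=depthpts("wrist",q,d.ravel(),s)[:,2].reshape(384,512); H[d==0]=-1
    h=cv2.cvtColor(im,cv2.COLOR_RGB2HSV).astype(int)
    m=((H>lo)&(H<hi)&((h[...,0]<15)|(h[...,0]>170))&(h[...,1]>90)&(vv<260)).astype(np.uint8)
    m=cv2.morphologyEx(m,cv2.MORPH_CLOSE,np.ones((5,5)))
    k,lab,st,ce=cv2.connectedComponentsWithStats(m,connectivity=4); out=[]
    for i in range(1,k):
        if st[i,4]<150: continue
        q=np.argwhere(lab==i)[:,::-1]; hz=H[lab==i]; z=np.median(hz[hz>lo])
        W=onplane("wrist",q,z,s); c,sz,a=cv2.minAreaRect((W[:,:2]*1000).astype(np.float32))
        print(tag,"px",ce[i].round(1),"z",z.round(4),"c",np.round(c,1),"mean",(W[:,:2].mean(0)*1000).round(1),"size",np.round(sz,1),"ang",round(a,1))
        out.append((c,sz,a,z))
    return out
def marks(tag):
    f=np.load(f"{tag}.npz"); im,d=f["im"],f["d"]; s=dict(eef_rot=f["eef_rot"],tool_pos=f["tool_pos"])
    h=cv2.cvtColor(im,cv2.COLOR_RGB2HSV).astype(int); o={}
    for nm,m in (("red",((h[...,0]<6)|(h[...,0]>174))&(h[...,1]>170)),("blue",(h[...,0]>100)&(h[...,0]<125)&(h[...,1]>120))):
        m=m.astype(np.uint8);k,lab,st,ce=cv2.connectedComponentsWithStats(m)
        if k<2: continue
        i=1+np.argmax(st[1:,4]); q=np.argwhere(lab==i)[:,::-1]
        z=np.median(depthpts("wrist",q,d[q[:,1],q[:,0]],s)[:,2])
        W=onplane("wrist",q,0.012,s); (c,r)=cv2.minEnclosingCircle((W[:,:2]*1000).astype(np.float32))
        C,ry=rays("wrist",[ce[i]],s); o[nm]=(C,ry[0])
        print(tag,nm,ce[i].round(1),"z",z.round(4),"mean",(W[:,:2].mean(0)*1000).round(1),"circ",np.round(c,1),round(r,1))
    return o
E
python3 - <<'E'
from h import *
tiles("w1");tiles("w2");marks("w2")
E
```

```text
w1 px [  5.  103.6] z 0.0247 c [ 611.8 -250.2] mean [ 611.8 -251.6] size [15.4 31.1] ang 77.0
w1 px [373.5 118. ] z 0.0259 c [632.5 247.4] mean [632.3 247.4] size [55.8 53.5] ang 74.5
w1 px [145.8 123.6] z 0.026 c [638.1 -65.8] mean [637.9 -65.8] size [43.9 40.4] ang 87.4
w1 px [251.6 143.2] z 0.0262 c [665.3  79.7] mean [665.4  80. ] size [64. 64.] ang 11.5
w2 px [116.5 182. ] z 0.0256 c [ 610.4 -262. ] mean [ 610.2 -262.2] size [29.4 33. ] ang 2.7
w2 px [464.2 196.1] z 0.0257 c [632.3 245.7] mean [631.9 246.1] size [58.7 51.7] ang 74.1
w2 px [250.7 199.7] z 0.026 c [637.2 -66.6] mean [637.3 -66.9] size [38.9 41.8] ang 89.9
w2 px [351.6 210.6] z 0.0259 c [664.2  78.9] mean [654.5  84.1] size [67.3 65.9] ang 12.3
w2 red [214.  60.] z 0.0122 mean [ 443.7 -116.5] circ [ 444.4 -116.6] 32.4
w2 blue [385.2  69.1] z 0.0124 mean [455.8 116.7] circ [456.3 116.6] 32.0
```

Run:
```python
from h import *
print(manip.sense()["joint_pos"].round(2))
for f in (0,1): plan(0.6105,-0.263,0.12,0,flip=f)
```

```text
[ 0.09  0.5  -0.03  1.63  0.02  1.01  1.62]
shift [-0.0205 -0.1975  0.1295] turn [ 2.000e-03 -1.000e-03  1.574e+00] rows 12.6 flip 0
shift [-0.0205 -0.1975  0.1295] turn [ 1.000e-03  2.000e-03 -1.568e+00] rows 12.5 flip 1
```

Request:
play_rows:
  commands:
    - [1,[-0.02,-0.197,0.13],[0,0,1.574]]
    - [1,[-0.02,-0.197,0.13],[0,0,1.574]]
    - [1,[-0.02,-0.197,0.13],[0,0,1.574]]
    - [1,[-0.02,-0.197,0.13],[0,0,1.574]]
    - [1,[-0.02,-0.197,0.13],[0,0,1.574]]
    - [1,[-0.02,-0.197,0.13],[0,0,1.574]]
    - [1,[-0.02,-0.197,0.13],[0,0,1.574]]
    - [1,[-0.02,-0.197,0.13],[0,0,1.574]]
    - [1,[-0.02,-0.197,0.13],[0,0,1.574]]
    - [1,[-0.02,-0.197,0.13],[0,0,1.574]]

```text
t: 4.3
tool_pos: [0.6111, -0.2619, 0.1184]
eef_rot: [0.586, 0.81, 0.001, -0.0]
force: [0.9, -0.3, -0.6]
gripper_width: 0.094
```

Run:
```python
from h import *
plan(0.6105,-0.263,0.12,0,flip=0)
```

```text
shift [-0.0009 -0.0009 -0.0016] turn [ 0.001 -0.002  0.319] rows 2.6 flip 0
```

Request:
play_rows:
  commands:
    - [1,[0,0,0],[0,0,0.319]]
    - [1,[0,0,0],[0,0,0.319]]
    - [1,[0,0,0],[0,0,0.319]]
    - [1,[0,0,0],[0,0,0.319]]

```text
t: 4.63
tool_pos: [0.6111, -0.2616, 0.1185]
eef_rot: [0.705, 0.709, 0.001, -0.0]
force: [1.3, -0.6, -0.1]
gripper_width: 0.0939
```

Run:
```python
from h import *
snap("w3"); tiles("w3")
```

```text
[ 0.6111 -0.2616  0.1185] 4.6333
w3 px [251.9 193.2] z 0.0261 c [ 611.1 -263.1] mean [ 611.2 -263.1] size [28.  29.8] ang 2.5
```

View pics/w3.png

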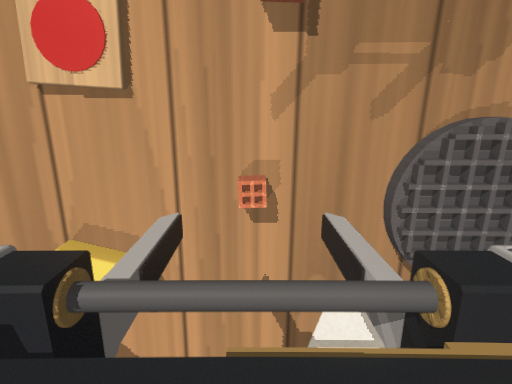

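w3: tile2 sits square between the fingers at (252,193), with the red mark at (68,32).

Run:
```python
from h import *
plan(0.6111,-0.2633,0.006,1)
```

```text
shift [-0.0013  0.0002  0.1126] turn [ 0.    -0.001 -0.009] rows 2.7 flip 0
```

Request:
play_rows:
  commands:
    - [1,[-0.0013,0,0.04],[0,0,-0.009]]
    - [1,[-0.0013,0,0.075],[0,0,-0.009]]
    - [1,[-0.0013,0,0.1],[0,0,-0.009]]
    - [1,[-0.0013,0,0.1125],[0,0,-0.009]]
    - [1,[-0.0013,0,0.1125],[0,0,-0.009]]
    - [-1,[-0.0013,0,0.1125],[0,0,-0.009]]
    - [-1,[-0.0013,0,0.1125],[0,0,-0.009]]
    - [-1,[-0.0013,0,0.1125],[0,0,-0.009]]
    - [-1,[-0.0013,0,0.1125],[0,0,-0.009]]
    - [-1,[-0.0013,0,0.1125],[0,0,-0.009]]
  newtons: 12

```text
t: 5.52
tool_pos: [0.61, -0.2669, 0.0081]
eef_rot: [0.703, 0.711, 0.0, 0.001]
force: [-0.7, 0.7, 0.7]
gripper_width: 0.0644
```

Run:
```python
from h import *
plan(0.6111,-0.2633,0.006,1)
```

```text
shift [0.0036 0.0011 0.0021] turn [ 0.002  0.001 -0.006] rows 0.1 flip 0
```

Request:
play_rows:
  commands:
    - [-1,[0,0,0],[0,0,0]]
    - [-1,[0,0,0],[0,0,0]]
    - [-1,[0,0,0],[0,0,0]]
    - [-1,[0,0,0],[0,0,0]]
    - [-1,[0,0,0],[0,0,0]]
    - [-1,[0,0,0],[0,0,0]]
    - [-1,[0,0,0],[0,0,0]]
    - [-1,[0,0,0],[0,0,0]]

```text
t: 6.18
tool_pos: [0.6092, -0.2666, 0.0067]
eef_rot: [0.703, 0.711, 0.0, 0.0]
force: [1.2, 0.5, 0.5]
gripper_width: 0.0278
```

Run:
```python
from h import *
s,im,d=snap("w4"); print(s["gripper_width"],s["force"]); tiles("w4",lo=.012,hi=.04)
```

```text
[ 0.6092 -0.2666  0.0067] 6.1833
0.02783733793758928 [1.17389701 0.5032299  0.51325327]
w4 px [251.6 230.6] z 0.0257 c [ 608.9 -261.2] mean [ 608.9 -261.3] size [29.2 32.6] ang 0.6
```

View pics/w4.png

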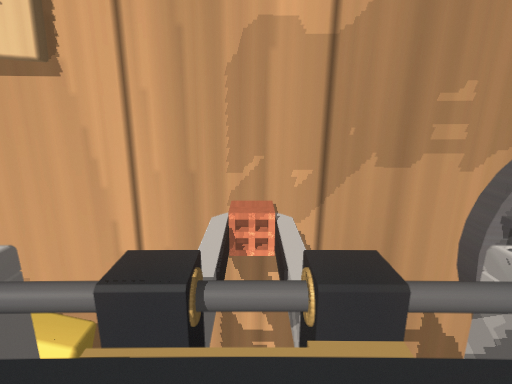

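Run:
```python
from h import *
tiles("w4",lo=.0225,hi=.04)
sh,t=plan(0.6092,-0.2666,0.10,1)
plan(0.444,-0.1198,0.10,-3)
```

```text
w4 px [251.5 233. ] z 0.0261 c [ 608.9 -262.5] mean [ 608.9 -262.7] size [29.1 29.3] ang 0.6
shift [ 0.     -0.     -0.0933] turn [ 0.     0.    -0.006] rows 2.2 flip 0
shift [ 0.1486 -0.1636 -0.0933] turn [0.    0.    0.063] rows 5.8 flip 0
```

Request:
play_rows:
  commands:
    - [-1,[0,0,-0.02],[0,0,0]]
    - [-1,[0,0,-0.05],[0,0,0]]
    - [-1,[0,0,-0.085],[0,0,0.02]]
    - [-1,[0.03,-0.03,-0.093],[0,0,0.06]]
    - [-1,[0.055,-0.06,-0.093],[0,0,0.063]]
    - [-1,[0.08,-0.09,-0.093],[0,0,0.063]]
    - [-1,[0.105,-0.115,-0.093],[0,0,0.063]]
    - [-1,[0.13,-0.143,-0.093],[0,0,0.063]]
    - [-1,[0.1486,-0.1636,-0.093],[0,0,0.063]]
    - [-1,[0.1486,-0.1636,-0.093],[0,0,0.063]]

```text
t: 7.07
tool_pos: [0.4379, -0.1149, 0.0995]
eef_rot: [0.724, 0.69, -0.001, -0.004]
force: [-0.6, 0.1, -0.7]
gripper_width: 0.0282
```

Run:
```python
from h import *
s,im,d=snap("w5"); print(s["gripper_width"],s["force"]); marks("w5")
plan(0.444,-0.1198,0.10,-3)
plan(0.444,-0.1198,0.019,-3)
```

```text
[ 0.4379 -0.1149  0.0995] 7.0667
0.02824383258562694 [-0.60087287  0.06349831 -0.70819931]
w5 red [261.  185.8] z 0.0123 mean [ 446.4 -107.9] circ [ 444.4 -116.5] 32.6
shift [-0.0021  0.0025 -0.0001] turn [-0.003 -0.002  0.002] rows 0.1 flip 0
shift [-0.0023  0.0027  0.0809] turn [-0.003 -0.002  0.002] rows 1.9 flip 0
```

View pics/w5.png

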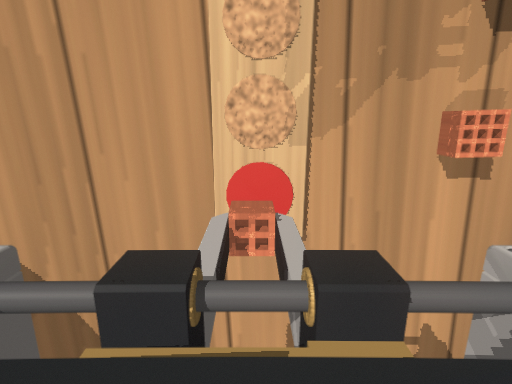

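Request:
play_rows:
  commands:
    - [-1,[-0.0023,0.0027,0.025],[0,0,0.002]]
    - [-1,[-0.0023,0.0027,0.045],[0,0,0.002]]
    - [-1,[-0.0023,0.0027,0.06],[0,0,0.002]]
    - [-1,[-0.0023,0.0027,0.07],[0,0,0.002]]
    - [-1,[-0.0023,0.0027,0.076],[0,0,0.002]]
    - [-1,[-0.0023,0.0027,0.0795],[0,0,0.002]]
    - [-1,[-0.0023,0.0027,0.0795],[0,0,0.002]]
    - [-1,[-0.0023,0.0027,0.0795],[0,0,0.002]]

```text
t: 7.78
tool_pos: [0.4471, -0.1227, 0.0205]
eef_rot: [0.726, 0.688, 0.0, 0.0]
force: [0.8, 0.0, 0.3]
gripper_width: 0.0278
```

Run:
```python
from h import *
s=manip.sense(); print(s["tool_pos"],s["force"]); plan(0.4442,-0.1199,0.0187,-3)
```

```text
[ 0.44713752 -0.12271442  0.02050396] [0.77625825 0.04205214 0.31583497]
shift [ 0.0027 -0.0031  0.0018] turn [ 0.001  0.    -0.002] rows 0.1 flip 0
```

Request:
play_rows:
  commands:
    - [-1,[0.0027,-0.003,0.001],[0,0,0]]
    - [-1,[0.0027,-0.003,0.002],[0,0,0]]
    - [-1,[0.0027,-0.003,0.002],[0,0,0]]
    - [-1,[0.0027,-0.003,0.002],[0,0,0]]

```text
t: 8.12
tool_pos: [0.4435, -0.1189, 0.0187]
eef_rot: [0.726, 0.688, 0.0, -0.0]
force: [-1.4, 0.4, 4.0]
gripper_width: 0.0282
```

Run:
```python
from h import *
s=manip.sense(); print(s["tool_pos"],s["force"]); plan(0.4442,-0.1199,0.0187,-3)
```

```text
[ 0.44350253 -0.11886029  0.01865464] [-1.37718858  0.42142815  3.98345311]
shift [-0.001   0.0008 -0.    ] turn [-0.    -0.001 -0.001] rows 0.0 flip 0
```

Request:
play_rows:
  commands:
    - [1,[0,0,0],[0,0,0]]
    - [1,[0,0,0],[0,0,0]]
    - [1,[0,0,0],[0,0,0]]
    - [1,[0,0,0],[0,0,0]]
    - [1,[0,0,0],[0,0,0]]
    - [1,[0,0,-0.02],[0,0,0]]
    - [1,[0,0,-0.05],[0,0,0]]
    - [1,[0,0,-0.085],[0,0,0]]
    - [1,[0,0,-0.1],[0,0,0]]
    - [1,[0,0,-0.1],[0,0,0]]

```text
t: 8.95
tool_pos: [0.4459, -0.12, 0.1212]
eef_rot: [0.726, 0.688, 0.002, 0.003]
force: [0.2, 0.3, -0.1]
gripper_width: 0.091
```

Run:
```python
from h import *
s,im,d=snap("w6"); marks("w6"); tiles("w6",lo=.0335,hi=.05); tiles("w6",lo=.022,hi=.032)
plan(0.637,-0.066,0.12,-0.5)
```

```text
[ 0.4459 -0.12    0.1212] 8.95
w6 red [250.  181.7] z 0.0123 mean [ 444.9 -114.1] circ [ 444.3 -116.6] 32.5
w6 px [248.  189.6] z 0.0381 c [ 443.2 -115.4] mean [ 442.9 -115.4] size [28.7 27.9] ang 86.7
w6 px [451.3 124.9] z 0.0259 c [636.8 -67.3] mean [637.2 -66.6] size [40.5 43.4] ang 88.6
shift [0.0637 0.1889 0.0002] turn [ 0.004  0.001 -0.045] rows 4.8 flip 0
```

View pics/w6.png

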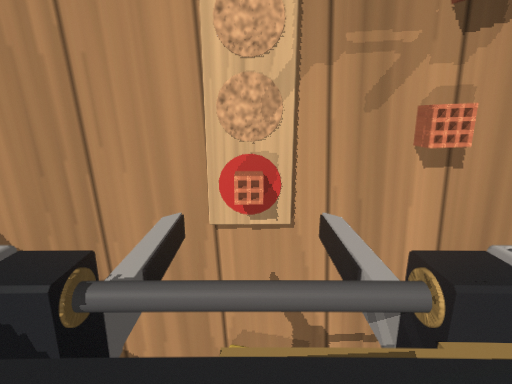

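tile2 is centred on the red mark: about 1.6 mm off, top at 38 mm. Next is tile3, seen at (451,125).

Request:
play_rows:
  commands:
    - [1,[0.063,0.19,0],[0.004,0,-0.04]]
    - [1,[0.063,0.19,0],[0.004,0,-0.04]]
    - [1,[0.063,0.19,0],[0.004,0,-0.04]]
    - [1,[0.063,0.19,0],[0.004,0,-0.04]]
    - [1,[0.063,0.19,0],[0.004,0,-0.04]]
    - [1,[0.063,0.19,0],[0.004,0,-0.04]]
    - [1,[0.063,0.19,0],[0.004,0,-0.04]]
    - [1,[0.063,0.19,0],[0.004,0,-0.04]]

```text
t: 9.67
tool_pos: [0.6347, -0.0672, 0.1163]
eef_rot: [0.712, 0.702, -0.003, -0.003]
force: [-0.4, -0.9, 0.1]
gripper_width: 0.0939
```

Run:
```python
from h import *
s,im,d=snap("w7"); tiles("w7",lo=.022,hi=.032)
plan(0.637,-0.067,0.006,-0.5)
```

```text
[ 0.6347 -0.0672  0.1163] 9.6667
w7 px [286.   32.4] z 0.0261 c [665.8  76.7] mean [665.3  73.9] size [64.5 58.6] ang 11.7
w7 px [255.8 191.6] z 0.0261 c [638.2 -66.8] mean [637.8 -66.7] size [39.8 40.3] ang 89.2
w7 px [ 73.3 233.6] z 0.0271 c [ 444.8 -112.2] mean [ 451.6 -108. ] size [25.4 33.4] ang 89.0
shift [0.0006 0.0033 0.1109] turn [-0.008 -0.    -0.007] rows 2.7 flip 0
```

Request:
play_rows:
  commands:
    - [1,[0.0006,0.002,0.04],[-0.004,0,0]]
    - [1,[0.0006,0.002,0.075],[-0.004,0,0]]
    - [1,[0.0006,0.002,0.1],[-0.004,0,0]]
    - [1,[0.0006,0.002,0.111],[-0.004,0,0]]
    - [1,[0.0006,0.002,0.111],[-0.004,0,0]]
    - [1,[0.0006,0.002,0.111],[-0.004,0,0]]

```text
t: 10.22
tool_pos: [0.638, -0.067, 0.0078]
eef_rot: [0.712, 0.702, -0.0, 0.0]
force: [1.0, 0.2, 0.5]
gripper_width: 0.0938
```

Run:
```python
from h import *
print(manip.sense()["tool_pos"])
plan(0.638,-0.067,0.006,-0.5)
```

```text
[ 0.63799043 -0.06697312  0.00777428]
shift [-0.      0.      0.0018] turn [-0.     0.    -0.006] rows 0.1 flip 0
```

Request:
play_rows:
  commands:
    - [-1,[0,0,0.001],[0,0,0]]
    - [-1,[0,0,0.001],[0,0,0]]
    - [-1,[0,0,0.001],[0,0,0]]
    - [-1,[0,0,0.001],[0,0,0]]
    - [-1,[0,0,0.001],[0,0,0]]
    - [-1,[0,0,0.001],[0,0,0]]
    - [-1,[0,0,0.001],[0,0,0]]
    - [-1,[0,0,0.001],[0,0,0]]
    - [-1,[0,0,0.001],[0,0,0]]
    - [-1,[0,0,0.001],[0,0,0]]
  newtons: 15

```text
t: 11.05
tool_pos: [0.6384, -0.0661, 0.0062]
eef_rot: [0.712, 0.702, 0.0, -0.0]
force: [-0.1, -0.0, 0.3]
gripper_width: 0.0399
```

Request:
play_rows:
  commands:
    - [-1,[0,0,0],[0,0,0]]
    - [-1,[0,0,0],[0,0,0]]

```text
t: 11.22
tool_pos: [0.6384, -0.0661, 0.0062]
eef_rot: [0.712, 0.702, 0.0, -0.0]
force: [0.1, 0.5, -0.1]
gripper_width: 0.0397
```

Run:
```python
from h import *
s,im,d=snap("w8"); tiles("w8",lo=.0225,hi=.032); print(s["gripper_width"],s["force"])
plan(0.4477,-0.0388,0.10,-3)
```

```text
[ 0.6384 -0.0661  0.0062] 11.2167
w8 px [302.1  17.5] z 0.0261 c [669.3  51.3] mean [665.1  53.9] size [20.5 66.5] ang 89.1
w8 px [251.7 232.5] z 0.0261 c [638.1 -62.5] mean [638.2 -61.6] size [33.2 41.3] ang 89.1
0.03968464961289536 [ 0.11544112  0.45338812 -0.05411452]
shift [ 0.0246 -0.191  -0.0938] turn [-0.    -0.     0.038] rows 5.1 flip 0
```

Request:
play_rows:
  commands:
    - [-1,[0,0,-0.02],[0,0,0]]
    - [-1,[0,0,-0.05],[0,0,0]]
    - [-1,[0,-0.005,-0.085],[0,0,0.02]]
    - [-1,[0.006,-0.04,-0.094],[0,0,0.038]]
    - [-1,[0.01,-0.08,-0.094],[0,0,0.038]]
    - [-1,[0.016,-0.12,-0.094],[0,0,0.038]]
    - [-1,[0.021,-0.16,-0.094],[0,0,0.038]]
    - [-1,[0.0246,-0.182,-0.094],[0,0,0.038]]
    - [-1,[0.0246,-0.191,-0.094],[0,0,0.038]]
    - [-1,[0.0246,-0.191,-0.094],[0,0,0.038]]

```text
t: 12.1
tool_pos: [0.4459, -0.0386, 0.1005]
eef_rot: [0.725, 0.688, -0.0, -0.001]
force: [0.2, 0.4, -0.0]
gripper_width: 0.0402
```

Run:
```python
from h import *
s,im,d=snap("w9"); print(s["gripper_width"],s["force"]); marks("w9")
plan(0.4477,-0.0387,0.0195,-3)
```

```text
[ 0.4459 -0.0386  0.1005] 12.1
0.04017538877203312 [ 0.22202546  0.4374631  -0.02464297]
w9 red [276.9 273.2] z 0.0123 mean [ 467.3 -127.7] circ [ 467.  -121.7] 14.9
w9 blue [254.6  24.1] z 0.0123 mean [455.8 108.8] circ [456.3 116.2] 32.3
shift [ 0.0003 -0.001   0.0811] turn [ 0.002 -0.     0.   ] rows 1.9 flip 0
```

View pics/w9.png

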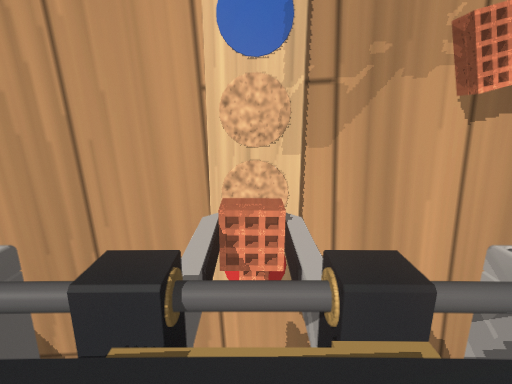

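w9: tile3 is held over the cork mark beside red. Lowering now.

Request:
play_rows:
  commands:
    - [-1,[0,0,0.025],[0,0,0]]
    - [-1,[0,0,0.045],[0,0,0]]
    - [-1,[0,0,0.06],[0,0,0]]
    - [-1,[0,0,0.07],[0,0,0]]
    - [-1,[0,0,0.076],[0,0,0]]
    - [-1,[0,0,0.0795],[0,0,0]]
    - [-1,[0,0,0.0795],[0,0,0]]
    - [-1,[0,0,0.0795],[0,0,0]]

```text
t: 12.82
tool_pos: [0.4487, -0.0391, 0.0209]
eef_rot: [0.725, 0.688, 0.0, 0.0]
force: [0.6, 0.4, -0.9]
gripper_width: 0.0401
```

Run:
```python
from h import *
s=manip.sense(); print(s["tool_pos"],s["force"]); plan(0.4477,-0.0387,0.0182,-3)
```

```text
[ 0.44868246 -0.03911383  0.020872  ] [ 0.60631571  0.44972593 -0.85482693]
shift [ 0.0004 -0.001   0.0027] turn [0.001 0.    0.   ] rows 0.1 flip 0
```

Request:
play_rows:
  commands:
    - [-1,[0.0004,-0.001,0.001],[0,0,0]]
    - [-1,[0.0004,-0.001,0.002],[0,0,0]]
    - [-1,[0.0004,-0.001,0.0027],[0,0,0]]
    - [-1,[0.0004,-0.001,0.0027],[0,0,0]]

```text
t: 13.15
tool_pos: [0.4469, -0.0383, 0.0182]
eef_rot: [0.725, 0.689, 0.0, 0.0]
force: [0.2, -0.5, 0.2]
gripper_width: 0.0398
```

Run:
```python
from h import *
s=manip.sense(); print(s["tool_pos"],s["force"]); plan(0.4477,-0.0387,0.0182,-3)
```

```text
[ 0.4469137  -0.03829696  0.01824907] [ 0.23511009 -0.46029665  0.22576201]
shift [-0.0004  0.0008  0.    ] turn [ 0.    -0.     0.001] rows 0.0 flip 0
```

Request:
play_rows:
  commands:
    - [1,[0,0,0],[0,0,0]]
    - [1,[0,0,0],[0,0,0]]
    - [1,[0,0,0],[0,0,0]]
    - [1,[0,0,0],[0,0,0]]
    - [1,[0,0,0],[0,0,0]]
    - [1,[0,0,-0.02],[0,0,0]]
    - [1,[0,0,-0.05],[0,0,0]]
    - [1,[0,0,-0.085],[0,0,0]]
    - [1,[0,0,-0.11],[0,0,0]]
    - [1,[0,0,-0.11],[0,0,0]]

```text
t: 13.98
tool_pos: [0.4495, -0.0389, 0.1318]
eef_rot: [0.725, 0.688, 0.003, 0.003]
force: [-0.0, 0.4, 0.2]
gripper_width: 0.094
```

Run:
```python
from h import *
s,im,d=snap("w10"); tiles("w10",lo=.0335,hi=.05); tiles("w10",lo=.022,hi=.032)
plan(0.6322,0.2465,0.13,-15.6)
```

```text
[ 0.4495 -0.0389  0.1318] 13.9833
w10 px [248.2 191.4] z 0.0382 c [446.3 -39.2] mean [446.4 -38.9] size [40.3 39.9] ang 86.9
w10 px [249. 253.] z 0.0377 c [ 443.6 -106.2] mean [ 443.6 -106.2] size [13.9 27.6] ang 86.7
w10 px [476.2  50.4] z 0.0259 c [661.4  78.7] mean [662.3  79.7] size [63.5 65. ] ang 11.2
w10 px [248.6 179.7] z 0.0287 c [447.3 -29.2] mean [447.5 -28.9] size [ 6.3 31.7] ang 86.9
w10 px [247.7 191.4] z 0.0288 c [446.1 -41.3] mean [445.8 -41.2] size [ 5.3 31. ] ang 86.8
w10 px [248.  202.5] z 0.0288 c [445.4 -53.2] mean [445.4 -53.2] size [ 5.5 31.3] ang 86.8
shift [0.2939 0.1688 0.001 ] turn [ 0.005 -0.001  0.221] rows 8.1 flip 0
```

View pics/w10.png

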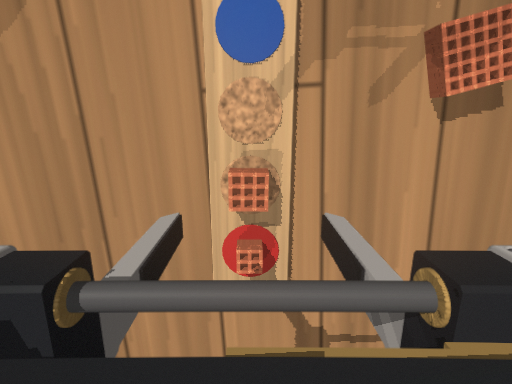

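tile3 is about 1.5 mm off its cork mark. Next is tile4.

Request:
play_rows:
  commands:
    - [1,[0.293,0.17,0],[0.004,0,0.22]]
    - [1,[0.293,0.17,0],[0.004,0,0.22]]
    - [1,[0.293,0.17,0],[0.004,0,0.22]]
    - [1,[0.293,0.17,0],[0.004,0,0.22]]
    - [1,[0.293,0.17,0],[0.004,0,0.22]]
    - [1,[0.293,0.17,0],[0.004,0,0.22]]
    - [1,[0.293,0.17,0],[0.004,0,0.22]]
    - [1,[0.293,0.17,0],[0.004,0,0.22]]
    - [1,[0.293,0.17,0],[0.004,0,0.22]]
    - [1,[0.293,0.17,0],[0.004,0,0.22]]

```text
t: 14.87
tool_pos: [0.6312, 0.2487, 0.1251]
eef_rot: [0.795, 0.607, -0.002, -0.002]
force: [0.2, -0.6, 0.7]
gripper_width: 0.094
```

Run:
```python
from h import *
s,im,d=snap("w11"); tiles("w11",lo=.022,hi=.032)
plan(0.6322,0.2465,0.006,-15.6)
```

```text
[0.6312 0.2487 0.1251] 14.8667
w11 px [ 43.7 106.8] z 0.0272 c [459.3 378.5] mean [463.8 377.6] size [57.3 27.9] ang 72.9
w11 px [254.3 188.9] z 0.0262 c [632.8 248.8] mean [632.9 249.2] size [52.8 51.6] ang 73.8
shift [0.0017 0.002  0.1197] turn [-0.007  0.003  0.002] rows 2.9 flip 0
```

View pics/w11.png

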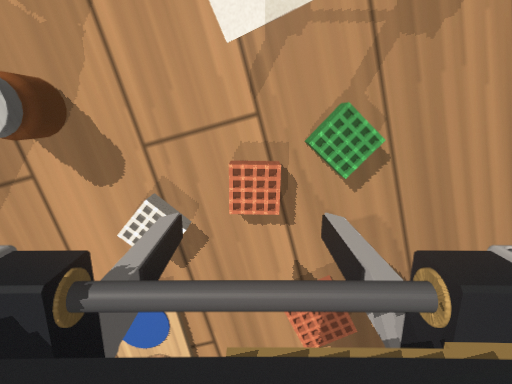

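tile4 is at (254,189), square to the jaws. White's corner (190,227) and green's (346,180) clear the finger footprints.

Request:
play_rows:
  commands:
    - [1,[0.0017,0.001,0.04],[-0.003,0,0.005]]
    - [1,[0.0017,0.001,0.078],[-0.003,0,0.005]]
    - [1,[0.0017,0.001,0.105],[-0.003,0,0.005]]
    - [1,[0.0017,0.001,0.117],[-0.003,0,0.005]]
    - [1,[0.0017,0.001,0.117],[-0.003,0,0.005]]
    - [1,[0.0017,0.001,0.117],[-0.003,0,0.005]]
    - [1,[0.0017,0.001,0.117],[-0.003,0,0.005]]

```text
t: 15.5
tool_pos: [0.6342, 0.2461, 0.0131]
eef_rot: [0.798, 0.602, 0.001, 0.0]
force: [0.5, 0.1, 0.4]
gripper_width: 0.0942
```

Run:
```python
from h import *
s,im,d=snap("w12"); tiles("w12",lo=.022,hi=.032)
plan(0.6325,0.2475,0.006,-15.9)
```

```text
[0.6342 0.2461 0.0131] 15.5
w12 px [248.9 223.4] z 0.0261 c [633.8 252.6] mean [634.1 253.8] size [46.1 52. ] ang 73.9
shift [ 0.0004 -0.0021  0.0074] turn [ 0.002 -0.001 -0.   ] rows 0.2 flip 0
```

View pics/w12.png

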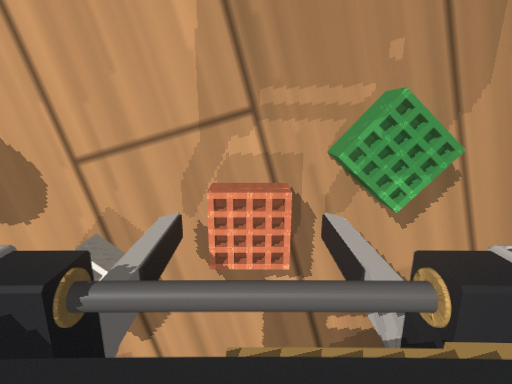

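Request:
play_rows:
  commands:
    - [1,[0.0015,-0.002,0.004],[0,0,0]]
    - [1,[0.0015,-0.002,0.007],[0,0,0]]
    - [1,[0.0015,-0.002,0.007],[0,0,0]]
    - [-1,[0.0015,-0.002,0.007],[0,0,0]]
    - [-1,[0.0015,-0.002,0.007],[0,0,0]]
    - [-1,[0.0015,-0.002,0.007],[0,0,0]]
    - [-1,[0.0015,-0.002,0.007],[0,0,0]]
    - [-1,[0.0015,-0.002,0.007],[0,0,0]]
    - [-1,[0.0015,-0.002,0.007],[0,0,0]]
    - [-1,[0.0015,-0.002,0.007],[0,0,0]]
  newtons: 20

```text
t: 16.38
tool_pos: [0.6313, 0.2488, 0.0041]
eef_rot: [0.798, 0.603, -0.0, -0.0]
force: [-0.4, 0.1, -0.4]
gripper_width: 0.0517
```

Request:
play_rows:
  commands:
    - [-1,[0,0,0],[0,0,0]]
    - [-1,[0,0,0],[0,0,0]]
    - [-1,[0,0,0],[0,0,0]]
    - [-1,[0,0,0],[0,0,0]]

```text
t: 16.72
tool_pos: [0.6313, 0.2487, 0.0041]
eef_rot: [0.798, 0.603, -0.0, -0.0]
force: [0.9, -0.0, -0.9]
gripper_width: 0.0517
```

```bash
sed -i 's/(vv<260)/(vv<280)/' h.py
python3 - <<'E'
from h import *
s,im,d=snap("w13"); tiles("w13",lo=.0225,hi=.032); print(s["gripper_width"],s["force"])
tiles("w12",lo=.0225,hi=.032)
plan(0.4518,0.039,0.10,-3)
E
```

```text
[0.6313 0.2487 0.0041] 16.7167
w13 px [251.4 238.4] z 0.0262 c [630.8 249.8] mean [631.  250.1] size [53.2 53.4] ang 74.1
0.05173034138894002 [ 0.8772722  -0.03787095 -0.9077895 ]
w12 px [248.9 229.8] z 0.0261 c [632.7 248.9] mean [632.8 249.6] size [52.7 52. ] ang 74.0
shift [-0.2509 -0.1154 -0.0957] turn [-0.001  0.    -0.225] rows 7.0 flip 0
```

View pics/w13.png

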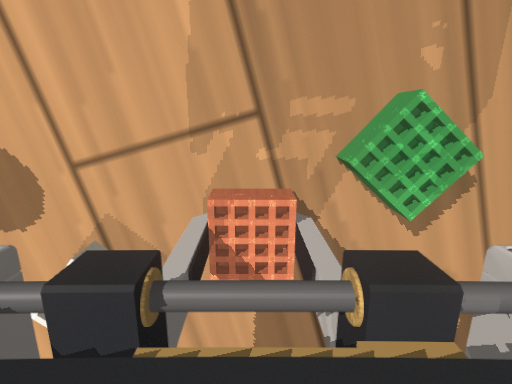

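Request:
play_rows:
  commands:
    - [-1,[0,0,-0.02],[0,0,0]]
    - [-1,[0,0,-0.05],[0,0,0]]
    - [-1,[-0.005,0,-0.085],[0,0,0]]
    - [-1,[-0.04,-0.018,-0.096],[0,0,-0.08]]
    - [-1,[-0.078,-0.036,-0.096],[0,0,-0.16]]
    - [-1,[-0.115,-0.053,-0.096],[0,0,-0.225]]
    - [-1,[-0.153,-0.07,-0.096],[0,0,-0.225]]
    - [-1,[-0.19,-0.087,-0.096],[0,0,-0.225]]
    - [-1,[-0.225,-0.103,-0.096],[0,0,-0.225]]
    - [-1,[-0.251,-0.1154,-0.096],[0,0,-0.225]]

```text
t: 17.6
tool_pos: [0.4486, 0.0366, 0.1006]
eef_rot: [0.726, 0.688, -0.001, -0.001]
force: [0.4, -1.1, -0.9]
gripper_width: 0.0519
```

Request:
play_rows:
  commands:
    - [-1,[0,0,0],[0,0,0]]
    - [-1,[0,0,0],[0,0,0]]
    - [-1,[0,0,0],[0,0,0]]

```text
t: 17.85
tool_pos: [0.4526, 0.0395, 0.1005]
eef_rot: [0.725, 0.689, 0.0, -0.0]
force: [0.1, -0.7, -0.4]
gripper_width: 0.052
```

Run:
```python
from h import *
s,im,d=snap("w14"); print(s["gripper_width"],s["force"]); marks("w14")
plan(0.4518,0.0387,0.018,-3)
```

```text
[0.4526 0.0395 0.1005] 17.85
0.05197537153978452 [ 0.10786134 -0.67216926 -0.4475081 ]
w14 red [252.3 326.2] z 0.0122 mean [ 444.9 -113.6] circ [ 444. -116.] 32.4
w14 blue [251.4 109.7] z 0.0123 mean [456.2 117.6] circ [456.2 116.9] 32.4
shift [-0.0013 -0.001   0.0824] turn [ 0.    -0.     0.002] rows 2.0 flip 0
```

View pics/w14.png

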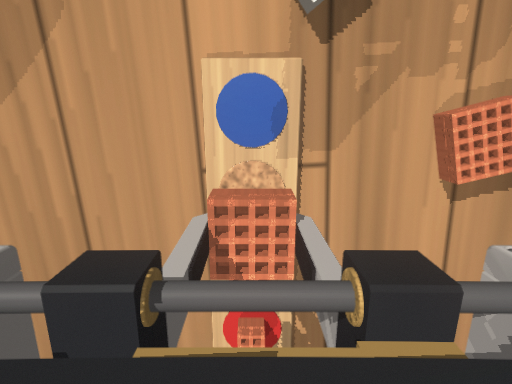

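w14: tile4 is held over the cork mark next to blue, with blue at (252,110).

Request:
play_rows:
  commands:
    - [-1,[-0.001,-0.001,0.025],[0,0,0]]
    - [-1,[-0.001,-0.001,0.045],[0,0,0]]
    - [-1,[-0.001,-0.001,0.06],[0,0,0]]
    - [-1,[-0.001,-0.001,0.07],[0,0,0]]
    - [-1,[-0.001,-0.001,0.077],[0,0,0]]
    - [-1,[-0.001,-0.001,0.081],[0,0,0]]
    - [-1,[-0.001,-0.001,0.0815],[0,0,0]]
    - [-1,[-0.001,-0.001,0.0815],[0,0,0]]

```text
t: 18.57
tool_pos: [0.451, 0.0383, 0.0188]
eef_rot: [0.725, 0.689, -0.0, -0.0]
force: [-0.3, -0.3, -0.2]
gripper_width: 0.0518
```

Run:
```python
from h import *
s=manip.sense(); print(s["tool_pos"],s["force"]); plan(0.4518,0.0387,0.0162,-3)
```

```text
[0.4509606  0.03829532 0.01882287] [-0.28865502 -0.2700689  -0.19842022]
shift [0.0004 0.0008 0.0026] turn [-0.001  0.     0.001] rows 0.1 flip 0
```

Request:
play_rows:
  commands:
    - [-1,[0,0.001,0.001],[0,0,0]]
    - [-1,[0,0.001,0.002],[0,0,0]]
    - [-1,[0,0.001,0.0028],[0,0,0]]
    - [-1,[0,0.001,0.0028],[0,0,0]]

```text
t: 18.9
tool_pos: [0.4517, 0.038, 0.0162]
eef_rot: [0.725, 0.689, -0.0, -0.0]
force: [0.2, -0.1, -0.7]
gripper_width: 0.0516
```

Run:
```python
from h import *
s=manip.sense(); print(s["tool_pos"],s["force"]); plan(0.4518,0.0387,0.0162,-3)
```

```text
[0.45167169 0.03803315 0.01617796] [ 0.21956771 -0.14098368 -0.67424113]
shift [ 0.0007  0.0001 -0.    ] turn [-0.001 -0.     0.   ] rows 0.0 flip 0
```

Request:
play_rows:
  commands:
    - [-1,[0,0,0.0007],[0,0,0]]
    - [-1,[0,0,0.0007],[0,0,0]]
    - [1,[0,0,0.0007],[0,0,0]]
    - [1,[0,0,0.0007],[0,0,0]]
    - [1,[0,0,0.0007],[0,0,0]]
    - [1,[0,0,0.0007],[0,0,0]]
    - [1,[0,0,0.0007],[0,0,0]]
    - [1,[0,0,-0.02],[0,0,0]]
    - [1,[0,0,-0.05],[0,0,0]]
    - [1,[0,0,-0.085],[0,0,0]]

```text
t: 19.73
tool_pos: [0.4501, 0.0376, 0.1009]
eef_rot: [0.725, 0.688, -0.002, -0.001]
force: [1.5, 0.1, -0.6]
gripper_width: 0.0934
```

Request:
play_rows:
  commands:
    - [1,[0,0,-0.03],[0,0,0]]
    - [1,[0,0,-0.03],[0,0,0]]
    - [1,[0,0,-0.03],[0,0,0]]

```text
t: 19.98
tool_pos: [0.4527, 0.0384, 0.1323]
eef_rot: [0.725, 0.689, 0.001, 0.001]
force: [-0.7, 0.0, -0.2]
gripper_width: 0.0937
```

Run:
```python
from h import *
s,im,d=snap("w15"); tiles("w15",lo=.0335,hi=.05); tiles("w15",lo=.022,hi=.032)
plan(0.665,0.0793,0.13,11.6)
```

```text
[0.4527 0.0384 0.1323] 19.9833
w15 px [250.3 190.7] z 0.0381 c [451.2  38.7] mean [451.2  38.9] size [52.7 52. ] ang 87.0
w15 px [249.2 260.6] z 0.038 c [446.2 -38. ] mean [445.9 -37.9] size [41.  39.9] ang 86.9
w15 px [464.6 136. ] z 0.0259 c [663.3  79.3] mean [664.7  80.1] size [68.  65.5] ang 11.7
w15 px [252.4 170.9] z 0.0287 c [452.   58.8] mean [454.3  57.2] size [13.4 50.5] ang 87.0
w15 px [249.8 184.9] z 0.029 c [451.1  42.8] mean [450.9  42.9] size [ 6.3 43.2] ang 87.0
w15 px [248.7 196.5] z 0.0288 c [450.5  30.5] mean [449.1  30.6] size [ 5.4 43.7] ang 87.0
w15 px [244.2 207.5] z 0.0288 c [443.6  18.8] mean [443.8  18.8] size [ 5.5 31.4] ang 87.0
w15 px [249.6 240.5] z 0.0273 c [447.3 -19. ] mean [447.3 -19.5] size [ 4.7 40.2] ang 87.0
shift [0.0518 0.211  0.0011] turn [-0.    -0.    -0.254] rows 5.2 flip 0
```

View pics/w15.png

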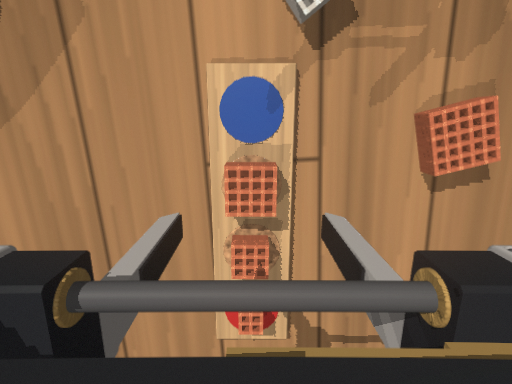

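tile4 is within 1 mm of its mark. Last is tile5, at (458,136) in w15.

Request:
play_rows:
  commands:
    - [1,[0.052,0.211,0],[0,0,-0.254]]
    - [1,[0.052,0.211,0],[0,0,-0.254]]
    - [1,[0.052,0.211,0],[0,0,-0.254]]
    - [1,[0.052,0.211,0],[0,0,-0.254]]
    - [1,[0.052,0.211,0],[0,0,-0.254]]
    - [1,[0.052,0.211,0],[0,0,-0.254]]
    - [1,[0.052,0.211,0],[0,0,-0.254]]
    - [1,[0.052,0.211,0],[0,0,-0.254]]
    - [1,[0.052,0.211,0],[0,0,-0.254]]

```text
t: 20.78
tool_pos: [0.6627, 0.0781, 0.1293]
eef_rot: [0.633, 0.774, -0.002, -0.002]
force: [-0.1, 0.1, 0.2]
gripper_width: 0.0942
```

Run:
```python
from h import *
s,im,d=snap("w16"); tiles("w16",lo=.0225,hi=.032)
plan(0.665,0.0793,0.006,11.6)
```

```text
[0.6627 0.0781 0.1293] 20.7833
w16 px [ 58.  180.6] z 0.0275 c [464.8  51.2] mean [468.5  47.7] size [41.8 74. ] ang 40.9
w16 px [254.6 186.7] z 0.0262 c [664.9  80. ] mean [664.8  80.8] size [64.  63.7] ang 11.5
w16 px [ 39.1 238.3] z 0.0274 c [447.8 -20.3] mean [451.2 -19.9] size [13.1 46.1] ang 80.0
shift [0.0005 0.0027 0.1239] turn [-0.004 -0.001 -0.002] rows 3.0 flip 0
```

View pics/w16.png

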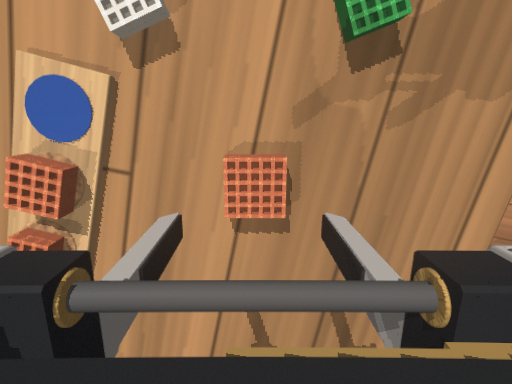

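Request:
play_rows:
  commands:
    - [1,[0.001,0.0022,0.04],[-0.002,0,0]]
    - [1,[0.001,0.0022,0.08],[-0.002,0,0]]
    - [1,[0.001,0.0022,0.105],[-0.002,0,0]]
    - [1,[0.001,0.0022,0.118],[-0.002,0,0]]
    - [1,[0.001,0.0022,0.123],[-0.002,0,0]]
    - [1,[0.001,0.0022,0.123],[-0.002,0,0]]
    - [1,[0.001,0.0022,0.123],[-0.002,0,0]]

```text
t: 21.42
tool_pos: [0.6679, 0.0801, 0.0094]
eef_rot: [0.632, 0.775, 0.001, 0.001]
force: [0.2, 0.3, -0.1]
gripper_width: 0.0939
```

Run:
```python
from h import *
s,im,d=snap("w17"); tiles("w17",lo=.0235,hi=.032)
plan(0.665,0.0797,0.0055,11.5)
```

```text
[0.6679 0.0801 0.0094] 21.4167
w17 px [246.8 232. ] z 0.0261 c [664.6  81.4] mean [664.3  82.6] size [64.  61.7] ang 11.5
shift [ 0.0002 -0.0034  0.0043] turn [0.004 0.    0.001] rows 0.1 flip 0
```

Request:
play_rows:
  commands:
    - [1,[0.0002,-0.002,0.002],[0,0,0]]
    - [1,[0.0002,-0.002,0.0035],[0,0,0]]
    - [1,[0.0002,-0.002,0.0035],[0,0,0]]
    - [-1,[0.0002,-0.002,0.0035],[0,0,0]]
    - [-1,[0.0002,-0.002,0.0035],[0,0,0]]
    - [-1,[0.0002,-0.002,0.0035],[0,0,0]]
    - [-1,[0.0002,-0.002,0.0035],[0,0,0]]
    - [-1,[0.0002,-0.002,0.0035],[0,0,0]]
    - [-1,[0.0002,-0.002,0.0035],[0,0,0]]
    - [-1,[0.0002,-0.002,0.0035],[0,0,0]]
  newtons: 25

```text
t: 22.3
tool_pos: [0.6649, 0.0801, 0.0043]
eef_rot: [0.632, 0.775, 0.0, 0.0]
force: [0.3, -0.2, -0.5]
gripper_width: 0.0636
```

Request:
play_rows:
  commands:
    - [-1,[0,0,0],[0,0,0]]
    - [-1,[0,0,0],[0,0,0]]
    - [-1,[0,0,0],[0,0,0]]

```text
t: 22.55
tool_pos: [0.6649, 0.0801, 0.0043]
eef_rot: [0.632, 0.775, 0.0, 0.0]
force: [0.9, 0.7, -0.8]
gripper_width: 0.0642
```

Run:
```python
from h import *
s,im,d=snap("w18"); tiles("w18",lo=.0235,hi=.032); print(s["gripper_width"],s["force"])
plan(0.456,0.1167,0.10,-3)
```

```text
[0.6649 0.0801 0.0043] 22.55
w18 px [251.3 232.5] z 0.0262 c [664.2  83.3] mean [663.7  85. ] size [66.4 58. ] ang 11.5
0.06417949955070007 [ 0.9012206   0.69042241 -0.75946936]
shift [ 0.0778 -0.1972 -0.096 ] turn [ 0.001 -0.     0.254] rows 5.6 flip 0
```

View pics/w18.png

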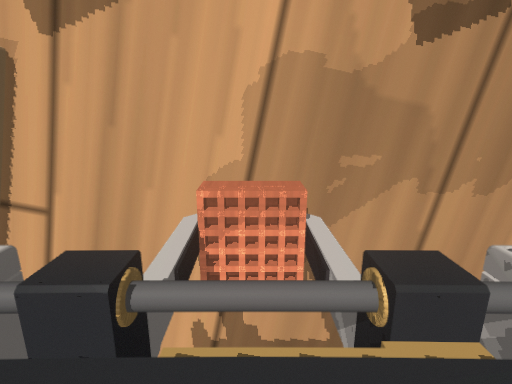

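Request:
play_rows:
  commands:
    - [-1,[0,0,-0.02],[0,0,0]]
    - [-1,[0,0,-0.05],[0,0,0]]
    - [-1,[0,-0.005,-0.085],[0,0,0.02]]
    - [-1,[0.015,-0.038,-0.096],[0,0,0.11]]
    - [-1,[0.03,-0.073,-0.096],[0,0,0.2]]
    - [-1,[0.043,-0.107,-0.096],[0,0,0.254]]
    - [-1,[0.056,-0.142,-0.096],[0,0,0.254]]
    - [-1,[0.068,-0.174,-0.096],[0,0,0.254]]
    - [-1,[0.0778,-0.197,-0.096],[0,0,0.254]]
    - [-1,[0.0778,-0.197,-0.096],[0,0,0.254]]

```text
t: 23.43
tool_pos: [0.4486, 0.1181, 0.0996]
eef_rot: [0.724, 0.689, -0.002, -0.003]
force: [0.1, 0.4, -2.3]
gripper_width: 0.0635
```

Request:
play_rows:
  commands:
    - [-1,[0,0,0],[0,0,0]]
    - [-1,[0,0,0],[0,0,0]]
    - [-1,[0,0,0],[0,0,0]]

```text
t: 23.68
tool_pos: [0.4579, 0.1165, 0.1002]
eef_rot: [0.725, 0.688, 0.001, 0.001]
force: [-0.4, -0.5, -2.0]
gripper_width: 0.0642
```

Run:
```python
from h import *
s,im,d=snap("w19"); print(s["gripper_width"],s["force"]); marks("w19")
plan(0.4562,0.1167,0.018,-3)
```

```text
[0.4579 0.1165 0.1002] 23.6833
0.06420708584327862 [-0.43543159 -0.46133226 -1.9539162 ]
w19 blue [249.8 171.4] z 0.0123 mean [457.2 138. ] circ [457.  130.5] 29.0
shift [ 0.0002 -0.0016  0.0821] turn [ 0.002 -0.    -0.   ] rows 2.0 flip 0
```

View pics/w19.png

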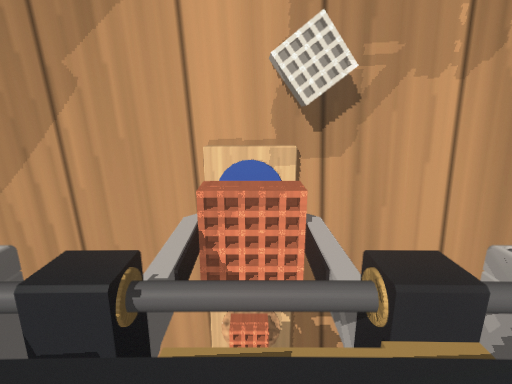

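w19: tile5 is held over the blue mark, whose rim shows at (251,170). Lowering.

Request:
play_rows:
  commands:
    - [-1,[0,-0.0005,0.025],[0,0,0]]
    - [-1,[0,-0.0005,0.045],[0,0,0]]
    - [-1,[0,-0.0005,0.06],[0,0,0]]
    - [-1,[0,-0.0005,0.07],[0,0,0]]
    - [-1,[0,-0.0005,0.077],[0,0,0]]
    - [-1,[0,-0.0005,0.081],[0,0,0]]
    - [-1,[0,-0.0005,0.081],[0,0,0]]
    - [-1,[0,-0.0005,0.081],[0,0,0]]

```text
t: 24.4
tool_pos: [0.4563, 0.1167, 0.0192]
eef_rot: [0.725, 0.688, 0.001, 0.0]
force: [0.0, 0.4, -1.5]
gripper_width: 0.0639
```

Run:
```python
from h import *
s=manip.sense(); print(s["tool_pos"],s["force"]); plan(0.4562,0.1167,0.0163,-3)
```

```text
[0.45629905 0.11665382 0.01923735] [ 0.04538371  0.37871714 -1.54557676]
shift [ 0.     -0.0001  0.0029] turn [ 0.001 -0.    -0.   ] rows 0.1 flip 0
```

Request:
play_rows:
  commands:
    - [-1,[0,0,0.001],[0,0,0]]
    - [-1,[0,0,0.002],[0,0,0]]
    - [-1,[0,0,0.0028],[0,0,0]]
    - [-1,[0,0,0.0032],[0,0,0]]
    - [-1,[0,0,0.0032],[0,0,0]]

```text
t: 24.82
tool_pos: [0.4559, 0.117, 0.0162]
eef_rot: [0.725, 0.689, 0.001, 0.0]
force: [-1.2, 0.7, 0.3]
gripper_width: 0.0639
```

Run:
```python
from h import *
s=manip.sense(); print(s["tool_pos"],s["force"]); plan(0.4562,0.1167,0.0163,-3)
```

```text
[0.45592788 0.11698358 0.01615621] [-1.2153294   0.71324941  0.29997371]
shift [-0.0003  0.0003 -0.0001] turn [ 0.001 -0.001  0.   ] rows 0.0 flip 0
```

Request:
play_rows:
  commands:
    - [1,[0,0,0],[0,0,0]]
    - [1,[0,0,0],[0,0,0]]
    - [1,[0,0,0],[0,0,0]]
    - [1,[0,0,0],[0,0,0]]
    - [1,[0,0,0],[0,0,0]]
    - [1,[0,0,-0.02],[0,0,0]]
    - [1,[0,0,-0.05],[0,0,0]]
    - [1,[0,0,-0.085],[0,0,0]]
    - [1,[0,0,-0.12],[0,0,0]]
    - [1,[0,0,-0.15],[0,0,0]]

```text
t: 25.65
tool_pos: [0.4556, 0.1165, 0.1678]
eef_rot: [0.725, 0.688, 0.001, 0.0]
force: [0.5, 0.7, -0.5]
gripper_width: 0.0941
```

Request:
play_rows:
  commands:
    - [1,[-0.03,0,-0.05],[0,0,0]]
    - [1,[-0.07,0,-0.08],[0,0,0]]
    - [1,[-0.11,0,-0.08],[0,0,0]]
    - [1,[-0.15,0,-0.08],[0,0,0]]
    - [1,[-0.18,0,-0.08],[0,0,0]]
    - [1,[-0.18,0,-0.08],[0,0,0]]
    - [1,[-0.18,0,-0.08],[0,0,0]]
    - [1,[-0.18,0,-0.08],[0,0,0]]

```text
t: 26.32
tool_pos: [0.446, -0.0626, 0.2456]
eef_rot: [0.726, 0.688, 0.001, -0.0]
force: [0.3, 0.8, -0.9]
gripper_width: 0.0938
```

Run:
```python
from h import *
s,im,d=snap("w20"); tiles("w20",lo=.0335,hi=.05); marks("w20")
im,d=manip.grab_frame("scene"); cv2.imwrite("pics/scene1.png",im[:,:,::-1])
im,d=manip.grab_frame("top"); cv2.imwrite("pics/top1.png",im[:,:,::-1])
```

```text
[ 0.446  -0.0626  0.2456] 26.3167
w20 px [251.7  27.8] z 0.0382 c [455.4 114. ] mean [455.3 114.2] size [60.1 63.5] ang 86.9
w20 px [251.4  92.9] z 0.0383 c [451.2  38.6] mean [450.9  39.1] size [51.5 51.8] ang 86.9
w20 px [251.1 153.7] z 0.0382 c [446.6 -39.4] mean [446.3 -39.6] size [39.6 39.7] ang 86.9
w20 px [251.8 206.4] z 0.0382 c [ 442.8 -115.1] mean [ 443.1 -114.9] size [28.6 27.3] ang 86.9
w20 red [252.7 200.2] z 0.0123 mean [ 444.6 -113.8] circ [ 444.3 -116.6] 32.4
```

View pics/w20.png

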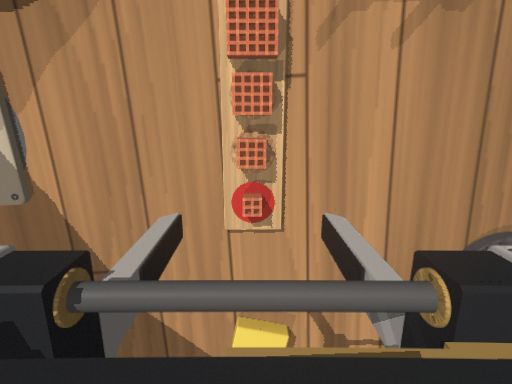

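View pics/scene1.png

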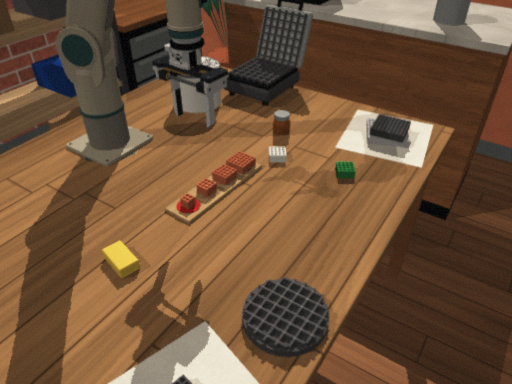

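Run:
```python
from plant import manip
s=manip.sense(); print(s["t"],abs(s["qd"]).max()); print(manip.finish_job())
```

```text
26.4667 0.0035974811212297216
the job is handed in; nothing more can be done
None
```

All four castings are on their marks: tile2 on red, tile3 on the cork beside red, tile4 on the cork beside blue, tile5 on blue. I handed the job in at 26.5 s with the gripper open and clear. I got no verdict back.

| Casting | Mark | Offset from mark centre |
|---|---|---|
| tile2 | red | about 2 mm |
| tile3 | cork beside red | about 1.5 mm |
| tile4 | cork beside blue | about 1 mm |
| tile5 | blue | about 1 mm (estimated) |

- **Height and level:** in the last wrist picture all four top faces read about 38 mm, as expected for castings sitting on the discs. Pockets are up and nothing looks tilted.
- **tile5:** that picture cut off its far edge, and I took no complete view of it afterwards. Its figure comes from its near edge and the release pose.
- **Cork marks:** I worked out the two cork centres by dividing the red-to-blue line into thirds, not by measuring them directly.
- **Bystanders:** the jar, sanding block and look-alikes appear unmoved in the final scene picture, but I did not re-measure them.

No check failed. The measured tool position was a few millimetres off the command while it settled, so I corrected it before releasing.

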